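# Push the specimen train home on the stage rail and shut the gate

## Robot

A 6-joint arm with a two-finger parallel gripper is mounted at the origin on the work surface. World frame = base frame: x ahead of the robot, y to its left, z up, the work surface at z = 0. Lengths are in m, angles in rad, forces in N, time in s.
With the tool pointing down it reaches from about 0.35 to 0.95 m from the base axis. Payload 17.4 kg.
Tool frame: the origin (TCP) lies at the very end of the fingers, on their centre line; the grasp point (between the pads) lies 19 mm behind it (ctrl.grip_depth is the distance from the TCP to the grasp point, in m); z points along the fingers, y is the line along which they close (so a half turn about z gives the same grasp; the last joint's range is limited). The gripper opens to 93 mm and grips with 3 to 60 N. Pads are 15 mm wide; open, the fingers measure 128 mm over their backs; the gripper's body (75 mm by 188 mm) begins 65 mm behind the grasp point.
Start: joints at [-1.365, 0.116, 1.442, -0, 1.584, -0.038], TCP at [0.163, -0.655, 0.219] pointing down, gripper open.
Joint ranges: [-2.83, 2.83], [-0.83, 2.19], [0.07, 2.5], [-1.14, 4.28], [0.01, 3], [-2.97, 2.97]. Speed limits (rad/s): [1.89, 1.89, 2.22, 3.14, 3.14, 3.14].

## Interface

Orientations are given as a unit quaternion [x, y, z, w].
In Python, from rig import ctrl gives the robot as it stands.
- The arm moves only by the shell command python3 -m creep 'ROWS' [FORCE]. ROWS is JSON, a list of rows, each a list of 7 numbers: the finger opening in cm, from 0 to 9.3, then the shift along the world's x, y, z in cm, then the turn, a rotation vector about the world's x, y, z in degrees. In form: [[jaw, dx, dy, dz, rx, ry, rz], ...]. A call has 1 to 5 rows; each row is the pose to reach, as a shift and turn from the pose commanded when the call began; what a row does not reach only later rows make up. A row lasts 1/8 s, in which the tool goes at most 62.5 mm and 10.7 degrees, less where a joint would pass 70% of its speed; a pose out of reach is approached as far as the arm can. A call with a gripper value outside its range is refused whole. The fingers move at their own pace and stop on an object; FORCE is the grip in N (left out, the last holds). Time passes only in rows, so rows that repeat a pose let the fingers close. It gives the time, the measured TCP pose, the force, the opening and the grip force at its end, in the units of the state.
- ctrl.sense(): the state, without advancing time (a new reading comes with each control period).
- ctrl.read_camera(name): name is "side" or "top"; returns a dict with "frame" (420x560x3 uint8, red, green, blue), "depth" (420x560 float32, m along the optical axis (not along the pixel's ray), 0 where there is no reading), "fx", "fy", "cx", "cy" (pixels), "k1" (the pictures are not rectified: a ray, as slopes to the right and down, at radius r is drawn at 1 + k1 r^2 times it, then the intrinsics apply), "eye" and "orientation" of the camera in the world. Camera axes: x right, y up, looking along -z (the intrinsics and any distortion apply to the point x, -y, -z); pixel columns grow to the right and rows downward; lengths in m; the calibration is good to about 2 mm. A picture is of the moment at which its call begins.
- ctrl.job_done(): hands the job in; it is judged then, once.
Trained networks look in a picture, given as the dict that the camera call returned (one of the last four; its "shot" number tells which), for a name from the list of things; names that differ only in an ending like _2 or _b are one class to them, and where a whole thing is asked for, a point or a joint stands for the part that bears it (a point fixed in the world has none). Each returns a list of dicts, best first, with "score" (0 to 1); they miss things now and then, are a little off and sometimes report something else, mostly with a low value. They report only what shows in the picture. A call takes as long as a camera call. They do not tell look-alikes from the thing itself.
- ctrl.spot_in(thing, picture): "bbox" ([left, top, right, bottom] in pixels, round what is visible of it).
- ctrl.outline_of(thing, picture): "mask" (420x560 bool, what is visible of it) and "bbox" ([left, top, right, bottom] in pixels, round what is visible of it).
The state is a dict: "t": time; "q": joint angles; "qvel": joint speeds; "tau": joint torques, N m; "ee_pos": TCP position; "orientation": TCP orientation; "force": force on the tool from outside, world axes, zero at the start; "ft_torque": the same for the moment, N m; "finger_gap": finger opening in m; "gripper_force": force on a finger pad.
Only numpy, scipy, OpenCV 4.12 (cv2) and the standard library are available. Lean on these libraries where they do the work, as an engineer would, in place of code of your own. Each camera call takes 0.05 s, during which the arm holds its last target. There are 200 camera calls.

## Task

On the microscope's black stage plate four square specimen holders stand touching in a row in the guide rail. Push the row along from behind as one train, keeping the holders together, until the first one is right up against the end stop, then push the small swing gate closed behind the last holder so the row is held for the scan. Only push with the fingers: do not lift any holder, and leave everything else as it lies.

Things in the scene. Friction and masses are not known exactly. Their poses are not given: they have to be found in the camera images.
- rail: aluminium specimen rail fixed on the black stage plate, 282 mm long, 54.5 mm wide. Origin: centre of its underside, on the plate; x along the rail towards the end stop, y across, z up (all z below are above this origin). Channel 37.5 mm wide, floor at z = 10 mm, open above and at the loading end (x = -140 mm), between two fences 8.5 mm thick with tops at z = 18 mm
- stop_face (a point): centre of the face of the dark steel end stop that meets holder1: rail x = 126 mm, z = 21 mm, axes as the rail's. The stop is 16 mm thick, its top at z = 32 mm (screw heads to 35 mm)
- row_end (a point): point on the channel floor where the back of holder4 is when the row is home: rail x = -18 mm, y = 0, z = 10 mm, axes as the rail's. Home, the holders' centres are at rail x = 108, 72, 36 and 0 mm
- holder1: square aluminium specimen holder, 36 x 36 mm and 24 mm high, about 60 to 120 g, with a round black mount showing in its top; origin at the centre of its underside, x along the rail towards the end stop, z up. Leads the row, 45 to 90 mm short of the stop at the start
- holder2: square aluminium specimen holder, 36 x 36 mm and 24 mm high, about 60 to 120 g, with a round black mount showing in its top; origin at the centre of its underside, x along the rail towards the end stop, z up. Second in the row, touching holder1
- holder3: square aluminium specimen holder, 36 x 36 mm and 24 mm high, about 60 to 120 g, with a round black mount showing in its top; origin at the centre of its underside, x along the rail towards the end stop, z up. Third in the row, touching holder2
- holder4: square aluminium specimen holder, 36 x 36 mm and 24 mm high, about 60 to 120 g, with a round black mount showing in its top; origin at the centre of its underside, x along the rail towards the end stop, z up. Last in the row, touching holder3; its free back (rail -x) face is the one to push. Sliding the whole row takes about 1 to 5 N
- gate (a joint): angle of the steel swing gate, rad, about a vertical pivot beside the rail. 0: closed on its stop pin, straight across the channel along rail +y, its front 3 mm behind the back of holder4 when the row is home. Grows as it opens, counter-clockwise from above: 1.57 points along rail -x; starts wide open at 1.9 to 2.5. Needs about 1 N at its knob and stays where it is left
- gate_pivot (a point): the gate's pivot axis at rail x = -25.5, y = -34, z = 20 mm, axes as the rail's. The gate is a bar 9 mm wide reaching 60 mm from here, from z = 20 to 28 mm, clear above the fences; the boss at the pivot is 17 mm across
- gate_knob (a point): top centre of the upright finger post on the free end of the gate: 12 mm across, 53 mm from the pivot, from the bar (z = 28 mm) up to z = 46 mm
- stage: the black stage plate that carries the rail, 380 x 460 x 14 mm, axes as the world's; origin at the centre of its underside, its top 14 mm above that (54 mm above the table)
- objective: a stubby steel microscope objective standing nose up, 33 mm across and 46 mm high, on the stage plate beside the stop end of the rail (on the gate's side); origin at the centre of its foot
- spare_mount: a round black moulded mount, 30 mm across and 18 mm high, on the stage plate beside the loading end of the rail, on the side away from the gate's pivot; origin at the centre of its underside
- hex_key: a steel L-shaped hex key, 66 by 27 mm and 6 mm thick, lying on the stage plate beside the rail, on the side away from the gate's pivot; origin at the end of its long leg
- tweezers: steel tweezers, about 125 mm long and 6 mm high, lying on the table to the right of the stage; origin near their middle
- lens_cleaner: a small clear bottle with a white cap, 44 mm across and 110 mm high, standing on the table to the right of the stage; origin at the centre of its foot
- petri_dish: a shallow clear dish with its lid on, 90 mm across and 16 mm high, on the table to the right of the stage; origin at the centre of its underside
There are look-alikes about, which are no part of the job. Leave any purple look-alike of the holder3 alone. What is shaped like the holder4 but blue is not meant.

How it is judged:
On the way, in this order (a step that is already met when the one before it is completed fails the run):
1. the row is home: all four holders pushed up to the end stop, the gate still open (x of holder1 in the frame of rail above 0.105 m and x of holder2 in the frame of rail above 0.069 m and x of holder3 in the frame of rail above 0.033 m and x of holder4 in the frame of rail above -0.003 m and z of holder1 in the frame of rail between 0.007 and 0.013 m and angle between each of holder1, holder2, holder3, holder4's own z axis and vertical below 0.06 rad and z of holder2 in the frame of rail between 0.007 and 0.013 m and z of holder3 in the frame of rail between 0.007 and 0.013 m and z of holder4 in the frame of rail between 0.007 and 0.013 m and value of joint gate above 0.4 rad), for 0.2 s.
2. the gate is swung closed behind the last holder (x of holder1 in the frame of rail above 0.105 m and x of holder2 in the frame of rail above 0.069 m and x of holder3 in the frame of rail above 0.033 m and x of holder4 in the frame of rail above -0.003 m and value of joint gate below 0.12 rad), for 0.2 s.
At the end, for the whole second after the job is handed in: All four holders stand flat in the channel at rest, each within 3 mm of its place in a closed row against the end stop (centres at rail x = 108, 72, 36 and 0 mm), and the gate is closed (joint below 0.12 rad) behind the last one (all of step 2 and z of holder1 in the frame of rail between 0.007 and 0.013 m and angle between each of holder1, holder2, holder3, holder4's own z axis and vertical below 0.06 rad and z of holder2 in the frame of rail between 0.007 and 0.013 m and z of holder3 in the frame of rail between 0.007 and 0.013 m and z of holder4 in the frame of rail between 0.007 and 0.013 m and linear speed of each of holder1, holder2, holder3, holder4 below 0.01 m/s); the robot touches nothing.
It fails at once if a holder is lifted from the channel floor (by more than 6 mm) or tipped (by more than 0.25 rad) (z of any of holder1, holder2, holder3, holder4 in the frame of rail above 0.016 m or angle between any of holder1, holder2, holder3, holder4's own z axis and vertical above 0.25 rad).
It fails at once if the train is broken up: a gap of more than 10 mm opens between neighbouring holders (distance between holder1 and holder2 above 0.046 m or distance between holder2 and holder3 above 0.046 m or distance between holder3 and holder4 above 0.046 m).
It fails at once if something else on the stage or the table is shifted by more than 15 mm (distance of any of objective, spare_mount, hex_key, tweezers, lens_cleaner, petri_dish from where it was at the start of the episode above 0.015 m).
It also fails if it takes over 43 s, if anything falls off the work surface, if the arm or the gripper's body presses on something with over 40 N, if the wrist force passes 120 N, or if a joint passes its speed limit or range.

## Working session

There is one attempt and no reset: what is moved stays moved. The work goes in short steps, Python scripts to look and compute and a shell command to move; the robot and the scene stay as the last step left them, time stands still between calls to the robot, and variables do not carry over. Pictures are saved under pics/ and viewed, at most 10 in all, crops included, and the job is handed in when it is done.

```bash
mkdir -p pics
cat > h.py <<'E'
import numpy as np, cv2
from scipy.spatial.transform import Rotation as R
from rig import ctrl
def ray(c,u,v):
    xd,yd=(u-c["cx"])/c["fx"],(v-c["cy"])/c["fy"]
    x,y=xd,yd
    for _ in range(20):
        s=1+c["k1"]*(x*x+y*y); x,y=xd/s,yd/s
    return np.array([x,-y,-1.0])
def at_depth(c,u,v,d): return R.from_quat(c["orientation"]).apply(ray(c,u,v)*d)+np.array(c["eye"])
def at_z(c,u,v,z):
    d=R.from_quat(c["orientation"]).apply(ray(c,u,v)); e=np.array(c["eye"]); return e+d*(z-e[2])/d[2]
def pix(c,p):
    q=R.from_quat(c["orientation"]).inv().apply(np.array(p)-c["eye"]); x,y=q[0]/-q[2],-q[1]/-q[2]
    s=1+c["k1"]*(x*x+y*y); return np.array([c["fx"]*x*s+c["cx"],c["fy"]*y*s+c["cy"]])
E
python3 - <<'E'
from h import *
for n in("top","side"):
    c=ctrl.read_camera(n); cv2.imwrite(f"pics/{n}0.png",c["frame"][:,:,::-1])
    print(n,np.round(c["eye"],3),np.round(c["orientation"],3),c["fx"],c["k1"])
    for t in("rail","holder1","holder4","gate","gate_knob","objective","spare_mount","stop_face"):
        try:
            for r in ctrl.spot_in(t,c)[:6]: 
                b=r["bbox"];u,v=(b[0]+b[2])/2,(b[1]+b[3])/2;d=c["depth"][int(v),int(u)]
                print(t,round(r["score"],2),np.round(b),np.round(at_depth(c,u,v,d),3))
        except Exception as e: print(t,e)
s=ctrl.sense();print(s["t"],s["ee_pos"],s["orientation"])
E
```

```text
top [ 0.423 -0.149  1.074] [-0.073  0.083  0.745 -0.658] 483.6681454763222 -0.14396110966625966
rail 0.95 [139. 221. 277. 289.] [ 0.572 -0.025  0.087]
rail 0.66 [103. 165. 332. 363.] [ 0.554 -0.039  0.07 ]
holder1 0.87 [212. 244. 228. 266.] [ 0.569 -0.05   0.088]
holder1 0.86 [227. 235. 248. 262.] [ 0.577 -0.086  0.092]
holder1 0.74 [176. 252. 197. 271.] [0.563 0.02  0.089]
holder1 0.69 [283. 133. 304. 152.] [ 0.818 -0.236  0.025]
holder1 0.68 [234. 143. 253. 161.] [ 0.809 -0.12   0.024]
holder1 0.67 [189. 247. 212. 268.] [ 0.569 -0.008  0.088]
holder4 0.87 [212. 244. 228. 266.] [ 0.569 -0.05   0.088]
holder4 0.86 [227. 235. 248. 262.] [ 0.577 -0.086  0.092]
holder4 0.74 [176. 252. 197. 271.] [0.563 0.02  0.089]
holder4 0.69 [283. 133. 304. 152.] [ 0.818 -0.236  0.025]
holder4 0.68 [234. 143. 253. 161.] [ 0.809 -0.12   0.024]
holder4 0.67 [189. 247. 212. 268.] [ 0.569 -0.008  0.088]
gate 0.54 [215. 217. 245. 243.] [ 0.62  -0.074  0.081]
gate_knob 0.52 [216. 216. 242. 241.] [ 0.623 -0.072  0.081]
objective 0.74 [159. 219. 178. 235.] [0.638 0.049 0.099]
objective 0.71 [141. 217. 279. 2
[... 971 characters left out ...]
2  0.089]
holder4 0.71 [302. 189. 348. 192.] [ 0.603 -0.427  0.   ]
holder4 0.65 [216. 185. 230. 208.] [ 0.812 -0.231  0.025]
holder4 0.57 [255. 242. 278. 263.] [ 0.563 -0.007  0.09 ]
holder4 0.57 [188. 213. 210. 227.] [ 0.807 -0.11   0.025]
gate 0.46 [252. 215. 261. 241.] [ 0.627 -0.08   0.083]
gate_knob 0.61 [369. 196. 401. 219.] [ 0.425 -0.402  0.016]
gate_knob 0.54 [252. 213. 261. 240.] [ 0.629 -0.084  0.082]
objective 0.82 [206. 249. 226. 273.] [0.639 0.064 0.088]
spare_mount 0.52 [307. 228. 322. 236.] [ 0.514 -0.14   0.072]
stop_face 0.63 [225. 217. 298. 306.] [0.558 0.023 0.089]
0.9 [ 0.16294801 -0.65505101  0.21866435] [ 9.92577616e-01  1.21612816e-01 -4.31343884e-06  1.42893251e-05]
```

View pics/top0.png

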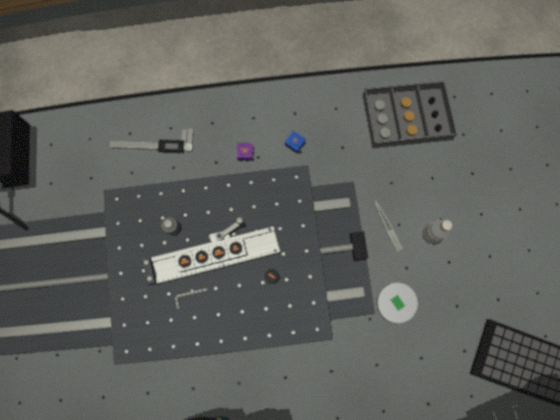

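View pics/side0.png

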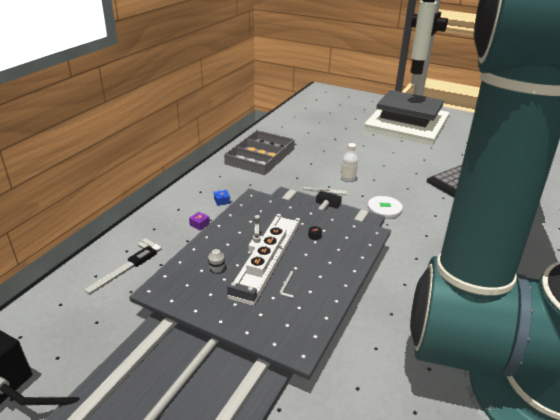

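The top view shows the row at (185,262), (202,257), (218,252) and (236,248). The stop is at about (153,269), the gate at about (228,229) and the objective at (170,226). Possible mix-ups are the purple cube at (245,151) and the blue cube at (295,141), both off the stage. I choose the four aluminium holders in the rail and check them in a close crop.

Run:
```python
from h import *
c=ctrl.read_camera("top"); f=c["frame"]
a=cv2.resize(f[205:300,135:295,::-1],None,fx=5,fy=5,interpolation=cv2.INTER_CUBIC); cv2.imwrite("pics/crop1.png",a)
for t in("rail","gate"):
    for r in ctrl.outline_of(t,c)[:2]: print(t,r["score"],r["bbox"],r["mask"].sum())
V,U=np.mgrid[205:300,135:295]
P=np.array([at_depth(c,u,v,c["depth"][v,u]) for u,v in zip(U.ravel(),V.ravel())])
np.save("P.npy",P)
g=f[V.ravel(),U.ravel()].mean(1)
z=P[:,2]; print(np.histogram(z,bins=np.arange(.04,.115,.004)))
k=(z>.063)&(g>60); m=P[k][:,:2].astype(np.float32)
# largest rect
print(cv2.minAreaRect(m), k.sum())
for b in((.066,.078),(.083,.092)):
    kk=(z>b[0])&(z<b[1])&(g>110); q=P[kk][:,:2]; w,v=np.linalg.eigh(np.cov(q.T)); print(b,kk.sum(),q.mean(0),v[:,1],np.degrees(np.arctan2(*v[::-1,1])))
```

```text
rail 0.93 [142.4, 219.6, 276.1, 286.4] 2756
gate 0.66 [214.7, 215.0, 245.4, 243.1] 221
(array([   0,    7, 1296, 7800, 1770,  515,  535,  631,  647,   85,  184,
        722,  768,   63,   65,   44,    1,    0]), array([0.04 , 0.044, 0.048, 0.052, 0.056, 0.06 , 0.064, 0.068, 0.072,
       0.076, 0.08 , 0.084, 0.088, 0.092, 0.096, 0.1  , 0.104, 0.108,
       0.112]))
((0.5647565126419067, -0.042080506682395935), (0.30271556973457336, 0.1861773133277893), 68.71932220458984) 3761
(0.066, 0.078) 1300 [ 0.57364796 -0.04038802] [-0.14070046  0.99005221] 98.08838099478237
(0.083, 0.092) 877 [ 0.57341588 -0.02487892] [-0.17637325  0.98432336] 100.15858267342519
```

View pics/crop1.png

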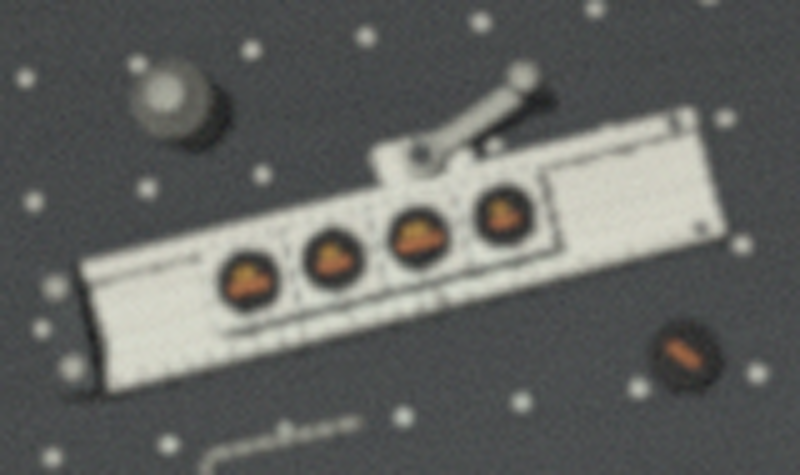

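The crop confirms four aluminium holders with orange-marked mounts at crop (248,280), (333,259), (418,238) and (503,215). The gate pivot is at (423,152), its knob at (523,75), and the stop is at the left (90,330).

```bash
cat >> h.py <<'E'
def toworld(pose,p):
    a=pose[2]; return np.array([pose[0]+np.cos(a)*p[0]-np.sin(a)*p[1],pose[1]+np.sin(a)*p[0]+np.cos(a)*p[1],0.054+p[2]])
def torail(pose,w):
    a=pose[2]; d=np.array(w[:2])-pose[:2]; return np.array([np.cos(a)*d[0]+np.sin(a)*d[1],-np.sin(a)*d[0]+np.cos(a)*d[1],w[2]-.054])
E
python3 - <<'E'
from h import *
from scipy.optimize import least_squares
c=ctrl.read_camera("top")
full=lambda p:np.array(p)/5+[135,205]-0.4
L=.141
cor=[((-L,-.02725,.018),(693,108)),((-L,.02725,.018),(725,235)),((.126,-.02725,.018),(82,262)),((.126,.02725,.018),(107,392)),((-.0255,-.034,.028),(423,152))]
H=[(248,280),(333,259),(418,238),(503,215)]
def res(p):
    r=[pix(c,toworld(p[:3],m))-full(u) for m,u in cor]
    r+=[pix(c,toworld(p[:3],(p[3]-.036*i,0,.034)))-full(u) for i,u in enumerate(H)]
    r.append(pix(c,toworld(p[:3],(-.0255+.053*-np.sin(p[4]),-.034+.053*np.cos(p[4]),.046)))-full((523,75)))
    return np.concatenate(r)
s=least_squares(res,[.57,-.03,1.75,.06,2.2],loss="soft_l1",x_scale=[.01,.01,.01,.01,.1]); p=s.x
print(np.round(p,4),np.degrees(p[2])); print(np.round(res(p).reshape(-1,2),1))
np.save("pose.npy",p)
V,U=np.mgrid[205:300,135:295]
P=np.load("P.npy"); Q=np.array([torail(p,w) for w in P])
k=(Q[:,2]>.03)&(Q[:,2]<.038)&(abs(Q[:,1])<.025)&(Q[:,0]<.118)
q=Q[k]; print("depth tops x",np.percentile(q[:,0],[1,3,50,97,99]),"y",np.percentile(q[:,1],[2,50,98]),"z",np.median(q[:,2]))
k=(Q[:,2]>.026)&(Q[:,0]>.118)&(abs(Q[:,1])<.03);q=Q[k];print("stop x",np.percentile(q[:,0],[1,3,50,97]),np.percentile(q[:,1],[3,97]) )
k=(Q[:,2]>.014)&(Q[:,2]<.023)&(Q[:,0]<-.05)&(Q[:,1]>-.035); q=Q[k];print("fence y",np.percentile(q[:,1],[3,50,97]),np.percentile(q[:,0],[2,5]))
for n in((-.0255-.018,0,.01),(-.2,0,.03)): print(toworld(p,n))
E
```

```text
[ 0.573  -0.0298  1.6998  0.0554  1.9379] 97.39353909913216
[[ 0.3  0. ]
 [ 0.4 -0.6]
 [-0.4  0.2]
 [-0.2 -0.6]
 [-0.2  0.8]
 [ 0.1  0.1]
 [ 0.  -0. ]
 [-0.  -0.1]
 [-0.1  0.2]
 [ 0.  -0. ]]
depth tops x [-0.07053706 -0.06750969 -0.00011619  0.06952321  0.07254779] y [-0.01650923  0.00098959  0.01840665] z 0.034322163994927594
stop x [0.12571924 0.12581488 0.13340928 0.14192113] [-0.02560484  0.02648914]
fence y [-0.02640955  0.02251117  0.08259844] [-0.13599291 -0.13232363]
[ 0.57862303 -0.0728919   0.064     ]
[ 0.59876204 -0.22809071  0.084     ]
```

```bash
python3 -m creep '[[0,4,5,0,0,0,-2],[0,8,10,0,0,0,-4],[0,12,15,0,0,0,-6.6],[0,16,20,0,0,0,-6.6],[0,20,25,0,0,0,-6.6]]' && python3 -m creep '[[0,4,5,0,0,0,0],[0,8,10,0,0,0,0],[0,12,15,0,0,0,0],[0,16,20,0,0,0,0],[0,20,25,0,0,0,0]]' && python3 -m creep '[[0,2.5,1.3,-3,0,0,0],[0,2.5,1.3,-6,0,0,0],[0,2.5,1.3,-6,0,0,0],[0,2.5,1.3,-6,0,0,0]]'
python3 - <<'E'
from h import *
p=np.load("pose.npy"); s=ctrl.sense(); print(s["t"],s["ee_pos"],torail(p,s["ee_pos"]),R.from_quat(s["orientation"]).as_matrix()[:,1],s["finger_gap"],s["force"])
c=ctrl.read_camera("top"); cv2.imwrite("pics/t2.png",cv2.resize(c["frame"][190:310,130:310,::-1],None,fx=4,fy=4))
E
```

```text
t: 1.72
ee_pos: [0.359, -0.4093, 0.2189]
orientation: [0.998, 0.064, 0.0, 0.0]
force: [1.4, 0.1, -0.3]
finger_gap: 0.0479
gripper_force: 0.0
t: 2.35
ee_pos: [0.5544, -0.1651, 0.219]
orientation: [0.998, 0.064, 0.0, 0.0]
force: [0.2, -1.1, 0.4]
finger_gap: 0.0008
gripper_force: 0.0
t: 2.85
ee_pos: [0.5785, -0.1544, 0.1601]
orientation: [0.998, 0.064, 0.001, 0.0]
force: [1.0, -0.7, -0.1]
finger_gap: 0.0003
gripper_force: 0.0
2.85 [ 0.57854455 -0.15435807  0.16012049] [-0.12427874  0.0105612   0.10612049] [ 1.27849325e-01 -9.91793450e-01  5.49488288e-04] 0.00025366973654471615 [ 0.95504866 -0.69508718 -0.12470614]
```

View pics/t2.png

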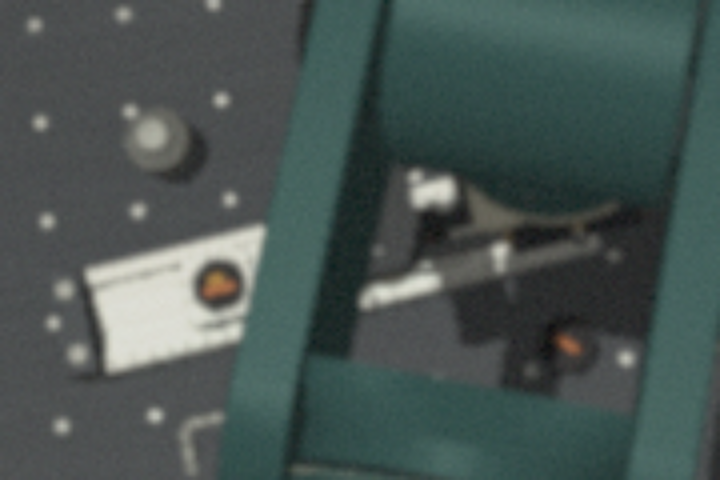

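The arm covers the gate and the back of the row. The spare mount is clear at the lower right, and the stop and holder1 show at the left. I'll centre on the channel and lower.

```bash
python3 -m creep '[[0,1.05,0.15,0,0,0,0],[0,1.05,0.15,-4,0,0,0],[0,1.05,0.15,-7,0,0,0],[0,1.05,0.15,-9.1,0,0,0],[0,1.05,0.15,-9.1,0,0,0]]'
python3 - <<'E'
from h import *
p=np.load("pose.npy"); s=ctrl.sense(); print(torail(p,s["ee_pos"])*1000,s["force"])
a=p[2]; print("rail x per cm:",np.cos(a),np.sin(a))
c=ctrl.read_camera("side"); cv2.imwrite("pics/s2.png",cv2.resize(c["frame"][180:320,190:390,::-1],None,fx=4,fy=4))
E
```

```text
t: 3.52
ee_pos: [0.5887, -0.1524, 0.0669]
orientation: [0.998, 0.064, -0.001, -0.0]
force: [-0.4, -0.0, 0.9]
finger_gap: 0.0002
gripper_force: 0.0
[-123.6800135     0.20041234   12.86133549] [-0.3779747  -0.01862026  0.89565391]
rail x per cm: -0.1286837709591317 0.9916856795838779
```

View pics/s2.png

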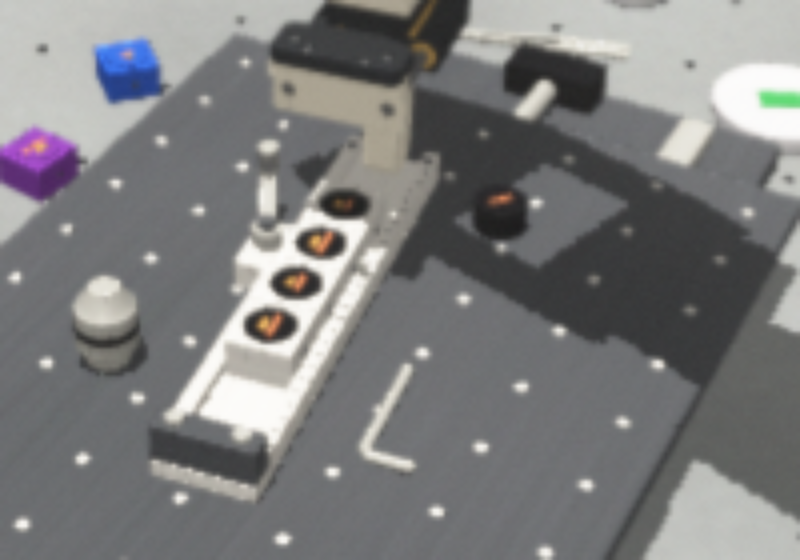

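The fingers stand in the channel behind the row, with the gate's knob clear to the left. I'll approach quickly, then push slowly.

```bash
python3 -m creep '[[0,-0.13,1,0,0,0,0],[0,-0.26,2,0,0,0,0],[0,-0.34,2.6,0,0,0,0],[0,-0.4,3.1,0,0,0,0],[0,-0.45,3.5,0,0,0,0]]' && python3 -m creep '[[0,-0.06,0.5,0,0,0,0],[0,-0.13,1,0,0,0,0],[0,-0.19,1.5,0,0,0,0],[0,-0.26,2,0,0,0,0],[0,-0.32,2.5,0,0,0,0]]'&& python3 -m creep '[[0,-0.06,0.5,0,0,0,0],[0,-0.13,1,0,0,0,0],[0,-0.19,1.5,0,0,0,0],[0,-0.23,1.8,0,0,0,0]]'
python3 - <<'E'
from h import *
p=np.load("pose.npy"); s=ctrl.sense(); print(torail(p,s["ee_pos"])*1000,s["force"])
c=ctrl.read_camera("side"); cv2.imwrite("pics/s3.png",cv2.resize(c["frame"][180:320,190:390,::-1],None,fx=4,fy=4))
E
```

```text
t: 4.2
ee_pos: [0.5844, -0.1172, 0.0678]
orientation: [0.998, 0.064, 0.0, 0.0]
force: [0.1, -0.4, 1.2]
finger_gap: 0.0004
gripper_force: 0.0
t: 4.82
ee_pos: [0.5811, -0.0922, 0.0676]
orientation: [0.998, 0.064, 0.0, 0.0]
force: [0.5, -2.2, 0.2]
finger_gap: 0.0003
gripper_force: 1.3
t: 5.32
ee_pos: [0.5788, -0.0742, 0.0677]
orientation: [0.998, 0.064, 0.0, 0.0]
force: [-0.3, -2.6, 0.4]
finger_gap: 0.0003
gripper_force: 1.3
[-44.8089608   -0.04553381  13.65218199] [-0.30433002 -2.5997265   0.42188998]
```

View pics/s3.png

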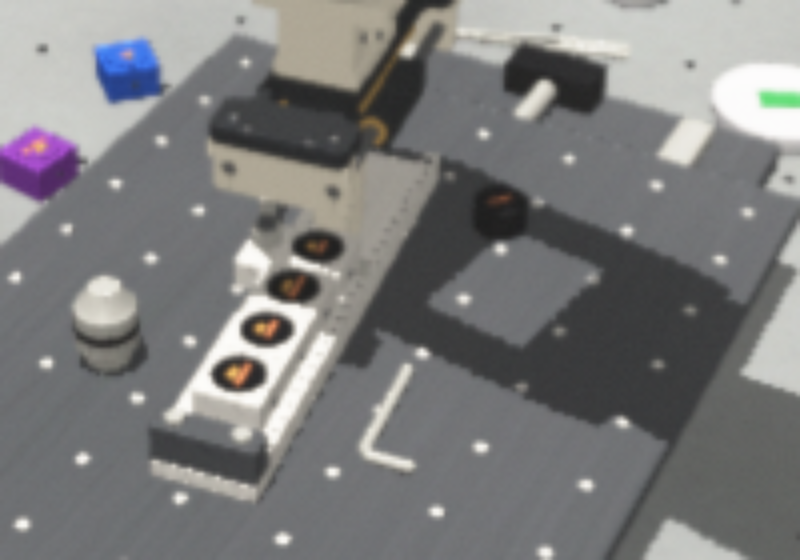

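The row moves together at about 2.6 N. A short gap remains between holder1 (238,375) and the stop (210,440).

```bash
python3 -m creep '[[0,-0.04,0.3,0,0,0,0],[0,-0.08,0.6,0,0,0,0],[0,-0.09,0.7,0,0,0,0]]' && python3 -m creep '[[0,-0.01,0.1,0,0,0,0],[0,-0.03,0.2,0,0,0,0],[0,-0.03,0.2,0,0,0,0]]'
```

```text
t: 5.75
ee_pos: [0.5779, -0.0673, 0.0676]
orientation: [0.998, 0.064, -0.0, -0.0]
force: [-0.4, -2.9, 0.6]
finger_gap: 0.0005
gripper_force: 1.3
t: 6.12
ee_pos: [0.5777, -0.0654, 0.0676]
orientation: [0.998, 0.064, 0.0, -0.0]
force: [0.2, -1.1, 0.8]
finger_gap: 0.0004
gripper_force: 0.8
```

```bash
for i in 1 2 3; do python3 -m creep '[[0,-0.01,0.1,0,0,0,0],[0,-0.01,0.1,0,0,0,0]]' | egrep 'ee_pos|^force'; done
```

```text
ee_pos: [0.5776, -0.0644, 0.0677]
force: [1.4, -2.4, -0.1]
ee_pos: [0.5774, -0.0635, 0.0676]
force: [1.2, -1.5, 0.9]
ee_pos: [0.5773, -0.0624, 0.0676]
force: [0.6, -1.9, 0.4]
```

```bash
for i in 1 2 3; do python3 -m creep '[[0,-0.01,0.1,0,0,0,0],[0,-0.01,0.1,0,0,0,0]]' | egrep 'ee_pos|^force'; done
python3 - <<'E'
from h import *
p=np.load("pose.npy"); s=ctrl.sense(); print(torail(p,s["ee_pos"])*1000,s["force"])
c=ctrl.read_camera("side"); cv2.imwrite("pics/s4.png",cv2.resize(c["frame"][225:315,215:305,::-1],None,fx=6,fy=6,interpolation=cv2.INTER_CUBIC))
E
```

```text
ee_pos: [0.5772, -0.0614, 0.0676]
force: [-0.1, -1.0, 0.1]
ee_pos: [0.5773, -0.0613, 0.0678]
force: [1.6, -9.8, 0.0]
ee_pos: [0.5774, -0.0612, 0.068]
force: [2.5, -15.7, 1.6]
[-31.71910191  -0.26209843  13.95547992] [  2.47008025 -15.73650695   1.56114003]
```

View pics/s4.png

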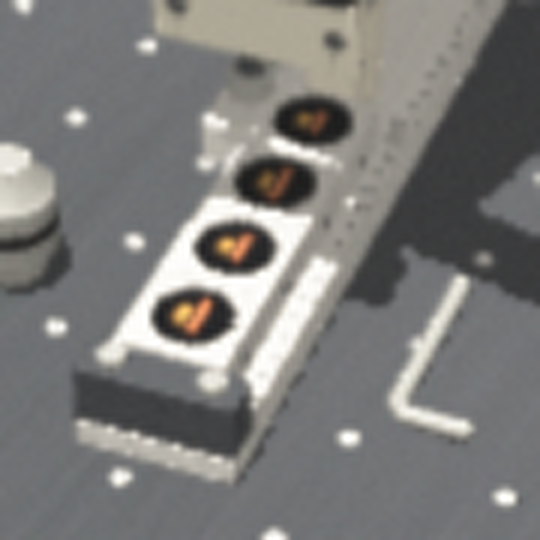

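Holder1 touches the stop and the force rises to 16 N with the fingers stopped, so the row is home. Next I back off, rise, and turn for the gate.

```bash
python3 -m creep '[[0,0.13,-1,0,0,0,0],[0,0.5,-4,0,0,0,0],[0,1.03,-7.9,0,0,0,0],[0,1.03,-7.9,6,0,0,0],[0,1.03,-7.9,6,0,0,0]]' && python3 -m creep '[[0,1.8,0.7,0,0,0,10],[0,3.6,1.4,0,0,0,20],[0,5.4,2.1,0,0,0,30],[0,7.3,2.8,0,0,0,40],[0,7.3,2.8,0,0,0,50]]' && python3 -m creep '[[0,0,0,0,0,0,0],[0,0,0,0,0,0,0]]'
python3 - <<'E'
from h import *
p=np.load("pose.npy"); s=ctrl.sense(); print(torail(p,s["ee_pos"])*1000); y=R.from_quat(s["orientation"]).as_matrix()[:,1]; print("tool y in rail deg",np.degrees(np.arctan2(y[1],y[0])-p[2]))
c=ctrl.read_camera("side"); cv2.imwrite("pics/s5.png",cv2.resize(c["frame"][180:320,190:390,::-1],None,fx=4,fy=4))
for th in(1.8,1.94,2.1,2.3): print(th,pix(c,toworld(p,(-.0255-.053*np.sin(th),-.034+.053*np.cos(th),.046))), (pix(c,toworld(p,(-.0255-.053*np.sin(th),-.034+.053*np.cos(th),.046)))-[190,180])*4)
E
```

```text
t: 8.3
ee_pos: [0.5891, -0.1393, 0.1322]
orientation: [0.998, 0.064, 0.003, 0.001]
force: [0.4, 0.5, -0.8]
finger_gap: 0.0004
gripper_force: 0.0
t: 8.93
ee_pos: [0.661, -0.1097, 0.1266]
orientation: [0.876, 0.483, -0.0, -0.001]
force: [-0.0, 1.2, 0.1]
finger_gap: 0.0003
gripper_force: 0.0
t: 9.18
ee_pos: [0.6602, -0.1105, 0.1274]
orientation: [0.878, 0.478, -0.0, -0.0]
force: [-0.6, -0.4, 0.1]
finger_gap: 0.0008
gripper_force: 0.0
[-91.25605018 -76.0342393   73.37712571]
tool y in rail deg -130.25689926345785
1.8 [260.43137242 216.56458857] [281.7254897  146.25835426]
1.94 [257.08825214 216.41782765] [268.35300857 145.67131059]
2.1 [253.26315845 216.57454176] [253.05263378 146.29816705]
2.3 [248.60139702 217.25193238] [234.4055881  149.00772951]
```

View pics/s5.png

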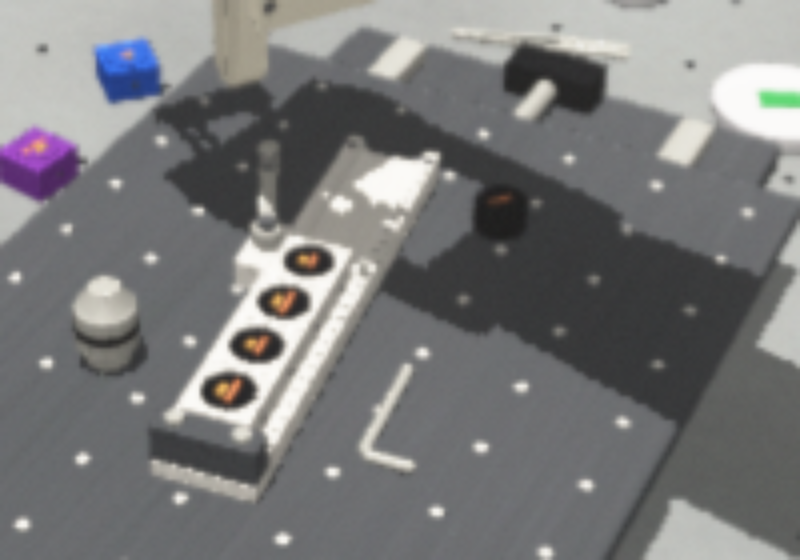

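All four holders sit closed against the stop. The gate's knob at (268,145) matches the predicted angle of 1.94 rad. Now I work out the arc.

Run:
```python
from h import *
p=np.load("pose.npy"); s=ctrl.sense(); e=s["ee_pos"]; u=.0197*np.array([np.cos(np.radians(49.7)),np.sin(np.radians(49.7))])
for th in(1.94,1.75,1.55,1.35,1.15,.95,.75,.6,.45,.3,.2,.1,0,-.05):
    r=np.array([-.0255-.053*np.sin(th),-.034+.053*np.cos(th)])-u
    w=toworld(p,(*r,.0315)); print(th,np.round(r*1000,1),np.round((w-e)*100,2))
```

```text
1.94 [-87.7 -68.2] [-0.83  0.26 -4.2 ]
1.75 [-90.4 -58.5] [-1.75 -0.14 -4.2 ]
1.55 [-91.2 -47.9] [-2.79 -0.36 -4.2 ]
1.35 [-90.  -37.4] [-3.85 -0.36 -4.2 ]
1.15 [-86.6 -27.4] [-4.89 -0.16 -4.2 ]
0.95 [-81.4 -18.2] [-5.86  0.24 -4.2 ]
0.75 [-74.4 -10.2] [-6.74  0.83 -4.2 ]
0.6 [-68.2  -5.3] [-7.31  1.38 -4.2 ]
0.45 [-61.3  -1.3] [-7.8   2.01 -4.2 ]
0.3 [-53.9   1.6] [-8.18  2.71 -4.2 ]
0.2 [-48.8   2.9] [-8.38  3.2  -4.2 ]
0.1 [-43.5   3.7] [-8.52  3.71 -4.2 ]
0 [-38.2   4. ] [-8.62  4.23 -4.2 ]
-0.05 [-35.6   3.9] [-8.65  4.49 -4.2 ]
```

Next I descend, then follow the arc. Each call's rows start from the pose the last call commanded.

```bash
python3 -m creep '[[0,0,0,-2.5,0,0,0],[0,0,0,-4.2,0,0,0],[0,0,0,-4.2,0,0,0]]' && python3 -m creep '[[0,-0.8,0.25,0,0,0,0],[0,-1.3,0.05,0,0,0,0],[0,-1.75,-0.15,0,0,0,0],[0,-2.3,-0.25,0,0,0,0],[0,-2.8,-0.35,0,0,0,0]]'
python3 - <<'E'
from h import *
p=np.load("pose.npy"); s=ctrl.sense(); print(torail(p,s["ee_pos"])*1000,s["force"])
c=ctrl.read_camera("side"); cv2.imwrite("pics/s6.png",cv2.resize(c["frame"][180:300,190:330,::-1],None,fx=5,fy=5))
E
```

```text
t: 9.6
ee_pos: [0.6596, -0.1104, 0.0842]
orientation: [0.878, 0.48, -0.001, -0.001]
force: [-0.1, 0.6, 0.3]
finger_gap: 0.0005
gripper_force: 0.0
t: 10.22
ee_pos: [0.6324, -0.115, 0.0864]
orientation: [0.877, 0.48, 0.0, 0.001]
force: [3.0, -8.1, 1.7]
finger_gap: 0.0009
gripper_force: 3.3
[-92.20095625 -47.90729643  32.36984771] [ 2.99847803 -8.07277342  1.67245166]
```

View pics/s6.png

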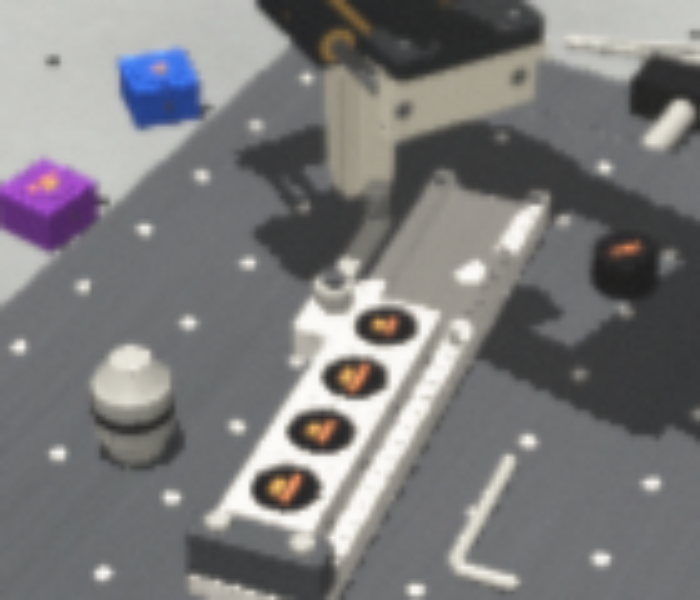

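The knob at (378,190) is moving with the finger, with the row untouched. The force has a radial part, so I ease slightly towards rail -x and continue.

```bash
python3 -m creep '[[0,-0.5,-0.2,0,0,0,0],[0,-1.05,-0.25,0,0,0,0],[0,-1.55,-0.15,0,0,0,0],[0,-2.1,0,0,0,0,0]]' && python3 -m creep '[[0,-0.5,0.2,0,0,0,0],[0,-0.95,0.4,0,0,0,0],[0,-1.4,0.7,0,0,0,0],[0,-1.85,1.1,0,0,0,0]]'
python3 - <<'E'
from h import *
p=np.load("pose.npy"); s=ctrl.sense(); print(torail(p,s["ee_pos"])*1000,s["force"])
c=ctrl.read_camera("side"); cv2.imwrite("pics/s7.png",cv2.resize(c["frame"][180:300,190:330,::-1],None,fx=5,fy=5))
E
```

```text
t: 10.78
ee_pos: [0.6109, -0.1139, 0.0856]
orientation: [0.877, 0.48, -0.0, -0.0]
force: [1.2, -0.8, 1.1]
finger_gap: 0.0007
gripper_force: 0.8
t: 11.28
ee_pos: [0.5926, -0.1027, 0.0856]
orientation: [0.877, 0.48, 0.0, -0.0]
force: [0.7, -0.6, 0.4]
finger_gap: 0.0003
gripper_force: 0.6
[-74.85891599  -9.9936948   31.62673666] [ 0.65810597 -0.61761395  0.44369062]
```

View pics/s7.png

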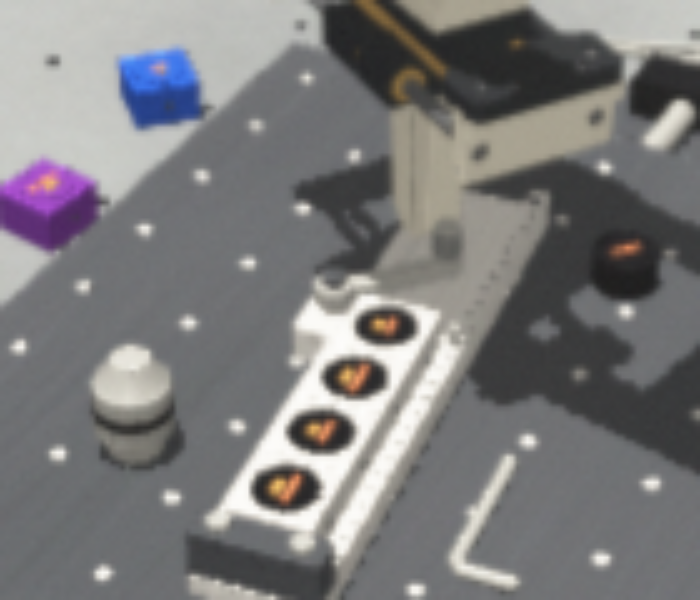

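The gate is near 0.75 rad, with the knob at (447,240) in front of the pad at a low force, and the row still in place. I continue to closed.

```bash
python3 -m creep '[[0,-0.3,0.25,0,0,0,0],[0,-0.57,0.55,0,0,0,0],[0,-0.85,0.85,0,0,0,0],[0,-1.06,1.18,0,0,0,0],[0,-1.26,1.5,0,0,0,0]]' && python3 -m creep '[[0,-0.18,0.35,0,0,0,0],[0,-0.38,0.85,0,0,0,0],[0,-0.5,1.2,0,0,0,0],[0,-0.55,1.5,0,0,0,0]]'
python3 - <<'E'
from h import *
p=np.load("pose.npy"); s=ctrl.sense(); print(torail(p,s["ee_pos"])*1000,s["force"])
E
```

```text
t: 11.95
ee_pos: [0.5801, -0.0878, 0.0856]
orientation: [0.877, 0.48, 0.0, -0.0]
force: [1.3, -0.8, 0.7]
finger_gap: 0.0003
gripper_force: 0.5
t: 12.45
ee_pos: [0.5747, -0.0727, 0.0856]
orientation: [0.877, 0.48, 0.0, -0.0]
force: [1.5, -1.1, -0.4]
finger_gap: 0.0006
gripper_force: 0.5
[-42.8314665    3.87537247  31.64559588] [ 1.51573323 -1.07615431 -0.41060431]
```

Contact is steady. I advance in small steps until the stop pin shows in the force.

```bash
for i in 1 ; do python3 -m creep '[[0,-0.05,0.25,0,0,0,0],[0,-0.05,0.25,0,0,0,0]]' | egrep 'ee_pos|^force';python3 -m creep '[[0,-0.03,0.15,0,0,0,0],[0,-0.03,0.15,0,0,0,0]]' | egrep 'ee_pos|^force';python3 -m creep '[[0,-0.02,0.12,0,0,0,0],[0,-0.02,0.12,0,0,0,0]]' | egrep 'ee_pos|^force'; done
python3 - <<'E'
from h import *
p=np.load("pose.npy"); s=ctrl.sense(); print(torail(p,s["ee_pos"])*1000,s["force"])
E
```

```text
ee_pos: [0.5742, -0.0703, 0.0856]
force: [0.9, -0.1, 0.4]
ee_pos: [0.574, -0.069, 0.0856]
force: [0.1, -0.3, -0.9]
ee_pos: [0.5738, -0.0679, 0.0857]
force: [1.6, -1.7, -0.4]
[-37.97271898   4.10388856  31.69754756] [ 1.56501448 -1.66588997 -0.39981631]
```

```bash
python3 -m creep '[[0,0,0.12,0,0,0,0],[0,0,0.12,0,0,0,0]]' | egrep 'ee_pos|^force';python3 -m creep '[[0,0,0.12,0,0,0,0],[0,0,0.12,0,0,0,0]]' | egrep 'ee_pos|^force'
python3 - <<'E'
from h import *
p=np.load("pose.npy"); s=ctrl.sense(); print(torail(p,s["ee_pos"])*1000,s["force"])
E
```

```text
ee_pos: [0.5741, -0.0671, 0.0858]
force: [2.8, -6.2, 0.6]
ee_pos: [0.5743, -0.0663, 0.086]
force: [5.0, -9.8, -0.3]
[-36.44552483   3.45134366  31.95991719] [ 4.96781285 -9.77709624 -0.34629172]
```

The force rises to 11 N where the pin should be. I retreat straight back, rise well clear, and check numerically.

```bash
python3 -m creep '[[0,0.2,-1,0,0,0,0],[0,0.5,-4,0,0,0,0],[0,0.5,-4,6,0,0,0],[0,0.5,-6,12,0,0,0],[0,0.5,-10,14,0,0,0]]' | tail -4; python3 -m creep '[[0,0,-6,0,0,0,0],[0,0,-12,0,0,0,0],[0,0,-18,0,0,0,0],[0,0,-24,0,0,0,0],[0,0,-24,0,0,0,0]]' | egrep 'ee_pos|^t|^force'
python3 - <<'E'
from h import *
p=np.load("pose.npy")
c=ctrl.read_camera("top"); f=c["frame"]; cv2.imwrite("pics/final.png",f[:,:,::-1])
for i in range(4):
    q=toworld(p,(.108-.036*i,0,.034)); u=pix(c,q); x0,y0=(u-14).astype(int)
    g=f[y0:y0+28,x0:x0+28].mean(2).astype(np.float32); V,U=np.mgrid[y0:y0+28,x0:x0+28]
    k=(g<110)&((U-u[0])**2+(V-u[1])**2<81); w=at_z(c,U[k].mean(),V[k].mean(),.088); print("holder",i+1,torail(p,w)*1000,k.sum())
V,U=np.mgrid[205:300,135:295]
Q=np.array([torail(p,at_depth(c,u,v,c["depth"][v,u])) for u,v in zip(U.ravel(),V.ravel())])*1000
k=(Q[:,2]>37)&(Q[:,2]<52)&(abs(Q[:,0]+30)<60)&(abs(Q[:,1])<80); print("knob pts",k.sum(),np.round(np.median(Q[k],0),1), Q[k].std(0))
k=(Q[:,2]>31)&(Q[:,2]<37)&(abs(Q[:,1])<16)&(Q[:,0]<118); print("tops x",np.percentile(Q[k][:,0],[1,3,97,99]),np.median(Q[k],0))
for r in ctrl.spot_in("gate",c)[:2]: print(r["score"],r["bbox"],pix(c,toworld(p,(-.0255,.019,.046))),pix(c,toworld(p,(-.0255,-.034,.028))))
E
```

```text
orientation: [0.877, 0.481, 0.002, 0.001]
force: [0.5, 0.1, 0.5]
finger_gap: 0.0005
gripper_force: 0.0
t: 14.95
ee_pos: [0.5777, -0.409, 0.2242]
force: [-0.3, 0.6, 0.1]
holder 1 [1.08194389e+02 5.50118231e-02 3.40000000e+01] 92
holder 2 [71.97538165 -0.37736489 34.        ] 95
holder 3 [35.91352227 -0.32663269 34.        ] 83
holder 4 [-0.18996686 -0.03835293 34.        ] 97
knob pts 57 [-24.   16.2  43.7] [20.10232456 15.3775054   4.3336099 ]
tops x [-17.62442651 -14.91569346 113.14829593 116.0855159 ] [ 4.81170553e+01 -3.06465168e-02  3.43593590e+01]
0.55 [215.9, 230.4, 227.9, 266.6] [223.87780924 259.2111552 ] [219.00981155 235.78450648]
```

Within 0.2 mm along the rail, the holders measure 108, 72, 36 and 0 mm. The knob is at the closed position and the fingers are clear, so I hand it in.

```bash
python3 -c "
from rig import ctrl
print(ctrl.job_done())"
```

```text
the job is handed in; nothing more can be done
None
```

The row is home against the end stop (holder centres measured within 0.2 mm of their places along the rail), the gate is closed behind holder4, and the job is handed in with the arm clear; no verdict was returned.

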